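# Clamp a slate plaque on the carving board with its cam lever

### The job

Clamp the slate plaque ready for carving: with a fingertip push it along its board until it is up against the far end stop, and then push the red-gripped cam lever round with one finger until its arm meets the stop pin, so that the cam holds the plaque square and tight against the batten. Push gently: the plaque stays flat on the board, neither it nor the lever is squeezed or forced, and the tools lying around stay where they are.

Things in the scene. Friction and masses are not known exactly. Their poses are not given: they have to be found in the camera images.
- board: Wooden carving board screwed down to the bench, 300 (x) by 280 (y) by 24 mm thick; origin at the centre of its underside; its x points away from the robot to the end stop, its y to the left, to the cam clamp. Batten and end stop stand 14 mm above it. A plaque properly clamped has its centre at x = +40, y = -5 mm in this frame, its sides parallel to the board's.
- end_stop (a point): Middle of the end stop's inner face, the brown wooden strip across the far side of the board, 145 mm long: in the board's frame at x = +115, y = -13.5, z = 31 mm; the face looks along the board's -x.
- batten (a point): Middle of the batten's inner face, the brown wooden strip along the right side of the board, 215 mm long: in the board's frame at x = +29.5, y = -60, z = 31 mm; the face looks along the board's y.
- stop_pin (a point): Top of the upright steel stop pin that the lever's arm meets at home, 8 mm thick: in the board's frame at x = -28, y = +80, z = 72 mm. A like pin stands behind the arm where it is fully open, at x = +55, y = +130 mm.
- slate: Loose dark grey slate plaque with a pale carved border and rosette, 150 (x) by 110 (y) by 18 mm, about 0.82 kg, lying flat on the board between batten and cam; origin at the centre of its underside, x along the long side. At the start it lies 15 to 45 mm short of the end stop and a few mm off the batten, and slides when pushed with some 2 to 5 N.
- cam_lever (a joint): Angle of the cam lever, rad: 0 fully open, 1.92 home, arm against the stop pin. It grows anticlockwise seen from above; in the board's frame the arm points at 1.222 rad (70 degrees) plus this value from the x axis, so at home along -x. It stays where it is left; about 2 N at the grip turns it, rising to some 6 N at the end, where the cam tightens on the plaque.
- cam_pivot (a point): The lever's vertical axis, at the height of the centre line of its arm (64 mm above the bench, 40 mm above the board); fixed to the board at x = +30, y = +91 mm. A boss and axle, 28 mm thick, stand here, up to 78 mm above the bench.
- lever_grip (a point): Middle of the lever's red grip, on the arm's centre line, 112.5 mm out from the axis. The arm is a level round steel bar 13 mm thick at 64 mm above the bench; its grip is 20 mm thick and runs from 80 to 145 mm out. There is free room beneath and beside it. The point's x points outwards along the arm.
- cam_centre (a point): Centre of the brass eccentric disc under the lever that turns with it, 60 mm across and 12 mm thick, 28 to 40 mm above the bench; this centre lies 12 mm off the lever's axis. Near home the disc presses the plaque towards the batten.
- pencil: Yellow pencil, 130 mm long, 8 mm thick, lying on the board beneath the path of the lever, its top 32 mm above the bench; leave it. Origin under its middle.
- chisel: Steel chisel, 200 mm long, 15 mm high, lying across the bench in front of the board; leave it. Origin under its middle.
- claw_chisel: Broad steel chisel, 205 mm long, 15 mm high, lying on the bench to the right; leave it. Origin under its middle.
- mallet: Iron-headed hammer with a wooden handle, 250 mm long, 40 mm high, lying on the bench to the right of the board; leave it. Origin under its middle.
- brush: Dusting brush with a wooden handle lying across the bench just beyond the board; leave it. Origin under its middle.
- hone: Sharpening stone in its wooden tray, 200 by 72 by 36 mm, on the bench to the left of the lever; leave it. Origin under its middle.
- mug: Blue mug, 80 mm across, 88 mm high, on the bench to the left; leave it. Origin under its middle.
Things that resemble listed ones, but are neither listed nor needed, are in the scene too. Of the things that look like the slate, the smallest one is meant.

How it is judged (in metres and radians):
On the way, in this order (a step that is already met when the one before it is completed fails the run):
1. the plaque is up against the end stop (within 3 mm), before the cam tightens on it (x of slate in the frame of board above 0.037 m and value of joint cam_lever below 1.2 rad), for 0.1 s.
2. the lever has been pushed home (value of joint cam_lever above 1.82 rad), for 0.2 s.
At the end, for the whole second after the job is handed in: The lever is home (within 0.1 rad of its stop pin) and stays there, the plaque lies flat and still within 3 mm of the end stop and 2 mm of the batten, within 1.4 degrees of square, and the cam presses on it with more than 5 N (value of joint cam_lever above 1.82 rad and x of slate in the frame of board above 0.037 m and y of slate in the frame of board below -0.003 m and angle between the x axis of slate and the x axis of board, either way round below 0.025 rad and contact force between cam_lever and slate above 5 N and angle between slate's own z axis and vertical below 0.05 rad and linear speed of slate below 0.01 m/s); the robot touches nothing.
It fails at once if the plaque is lifted or tipped (height (world z) of slate above 0.034 m or angle between slate's own z axis and vertical above 0.12 rad).
It fails at once if the lever is squeezed or forced (over 40 N) (contact force between the fingers and cam_lever above 40 N).
It fails at once if the plaque is squeezed or forced (over 60 N) (contact force between the fingers and slate above 60 N).
It fails at once if a tool or the mug lying around is moved by more than 25 mm (distance of any of pencil, chisel, claw_chisel, mallet, brush, hone, mug from where it was at the start of the episode above 0.025 m).
It also fails if it takes over 54 s, if anything falls off the work surface, if the arm or the gripper's body presses on something with over 40 N, if the wrist force passes 120 N, or if a joint passes its speed limit or range.

### The arm

A 6-joint arm with a two-finger parallel gripper is mounted at the origin on the work surface. World frame = base frame: x ahead of the robot, y to its left, z up, the work surface at z = 0. Lengths are in mm, angles in rad, forces in N, time in s.
With the tool pointing down it reaches from about 350 to 975 mm from the base axis. Payload 7.1 kg.
Tool frame: the origin (TCP) lies between the finger pads; the fingertips stand 8 mm ahead of it and the grasp point (between the pads) lies 11 mm behind it; x points along the fingers, y is the direction in which the jaws open and shut, and the axes are right-handed (so a half turn about x gives the same grasp; the last joint's range is limited). The gripper opens to 88 mm and grips with 3 to 60 N. Pads are 20 mm wide; open, the fingers measure 115 mm over their backs; the gripper's body (75 mm by 178 mm) begins 61 mm behind the grasp point.
Start: joints at [-1.142, 0.423, 1.63, -0, 1.089, -0.019], TCP at [270.629, -563.351, 192.575] pointing down, gripper open.
Joint ranges: [-3, 3], [-0.9, 2.11], [0.09, 2.58], [-1.31, 4.45], [0.11, 2.69], [-2.54, 2.54]. Speed limits (rad/s): [2.39, 2.39, 3.01, 3.14, 3.14, 3.14].

### API

Orientations are given as a rotation vector (axis times angle).
In Python, from workcell import ctrl gives the robot as it stands.
- The arm moves only by the tool apply_moves, never from a script. Its argument "increments" is a list of rows, each an object with "gripper": the opening in per cent of the stroke, from 0 (shut) to 100 (fully open); "delta_pos": the shift along the tool's x, y, z in cm, a list of three; "dr": the turn, a rotation vector about the tool's x, y, z in rad, a list of three. In form: [{"gripper": gripper, "delta_pos": [dx, dy, dz], "dr": [ax, ay, az]}, ...]. A call has exactly 5 rows; each row shifts and turns the commanded pose from where the row before left it, along the tool's axes as they then stand; what a row does not reach is not made up. A row lasts 1/12 s, in which the tool goes at most 41.7 mm and 7.16 degrees, less where a joint would pass 70% of its speed; a pose out of reach is approached as far as the arm can. A call with a gripper value outside its range is refused whole. The fingers move at their own pace and stop on an object; the grip force is fixed at half the most. Time passes only in rows, so rows that do not move let the fingers close, or fill a call up. It gives the time, the measured TCP pose, the force and the opening at its end, in the units of the state.
- ctrl.get_obs(): the state, without advancing time (a new reading comes with each control period).
- ctrl.get_image(name): name is "scene" or "top" or "wrist"; returns a dict with "img" (384x512x3 uint8, red, green, blue), "range_z" (384x512 float32, mm along the optical axis (not along the pixel's ray), 0 where there is no reading), "mtx" (3x3 intrinsics, pixels), "rvec" (rotation vector, rad) and "tvec" (3), from world to camera coordinates, as OpenCV has them. Camera axes: x right, y down, z forward; pixel columns grow to the right and rows downward; lengths in mm; the calibration is good to about 2 mm. A picture is of the moment at which its call begins.
- ctrl.close_job(): hands the job in, once; it reports no verdict.
The state is a dict: "t": time; "qpos": joint angles; "qvel": joint speeds; "joint_torque": joint torques, N m; "ee_pos": TCP position; "orientation": TCP orientation; "ft_force": force on the tool from outside, world axes, zero at the start; "moment": the same for the moment, N m; "width": finger opening in mm.
Only numpy, scipy, OpenCV 4.12 (cv2) and the standard library are available. Lean on these libraries where they do the work, as an engineer would, in place of code of your own. Each camera call takes 0.05 s, during which the arm holds its last target. There are 200 camera calls.

## Working session

There is one attempt and no reset: what is moved stays moved. The work goes in short steps, Python scripts to look and compute and a tool call to move; the robot and the scene stay as the last step left them, time stands still between calls to the robot, and variables do not carry over. Pictures are saved under pics/ and viewed, about 8 in all and at most 12, crops included, and the job is handed in when it is done.

Besides the shell and the picture viewer there is one more tool, called after "Call:" as name(argument=value, ...), one argument or row to a line, values as JSON. apply_moves: Moves the arm, as the interface text tells. Its arguments: {"type":"object","properties":{"increments":{"type":"array","items":{"type":"object","properties":{"gripper":{"type":"number"},"delta_pos":{"type":"array","items":{"type":"number"}},"dr":{"type":"array","items":{"type":"number"}}}}}},"required":["increments"]}

```bash
mkdir -p pics; ls; python3 - <<'E'
from workcell import ctrl
import cv2,numpy as np,pickle
o=ctrl.get_obs();print(o)
d={}
for n in ("top","scene"):
    im=ctrl.get_image(n);d[n]=im
    print(n,im["mtx"],im["rvec"],im["tvec"])
    cv2.imwrite(f"pics/{n}0.png",cv2.cvtColor(im["img"],cv2.COLOR_RGB2BGR))
pickle.dump(d,open("d0.pkl","wb"))
E
```

```text
pics
{'t': 0.0, 'qpos': array([-1.14199166e+00,  4.23821016e-01,  1.63066299e+00,  5.28649589e-07,
        1.08859633e+00, -1.90089416e-02]), 'qvel': array([-0.0007245 , -0.00041773, -0.00205219, -0.00096726,  0.00068916,
       -0.00092711]), 'joint_torque': array([-2.12637315e-03, -5.44638741e+01, -2.73664802e+01,  6.41887542e-02,
        2.27642379e-02, -1.52528742e-04]), 'ee_pos': array([ 270.39730875, -562.83142972,  191.82471871]), 'orientation': array([ 1.97332041,  0.45091843, -1.97393218]), 'ft_force': array([-0.14488249,  0.48186556,  0.69398421]), 'moment': array([ 0.03369665,  0.0439086 , -0.03660411]), 'width': 87.85769799531543}
top [[464.2054764    0.         256.85945168]
 [  0.         464.2054764  187.21973619]
 [  0.           0.           1.        ]] [ 2.14945066 -2.15816501  0.17617616] [-133.97410505  516.29474143 1330.08448952]
scene [[473.79225353   0.         260.86381991]
 [  0.         473.79225353 189.06297487]
 [  0.           0.           1.        ]] [ 2.06825364  1.42723245 -0.51867705] [ -72.33855246 -317.11741166 1687.95557831]
```

View pics/top0.png

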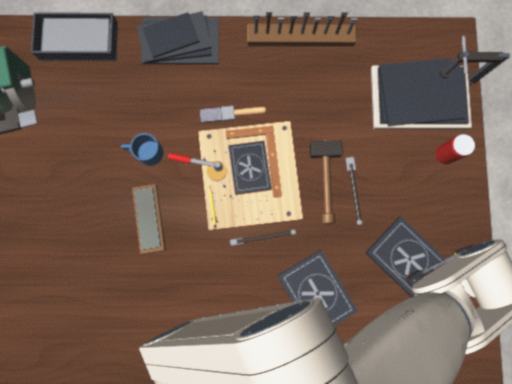

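View pics/scene0.png

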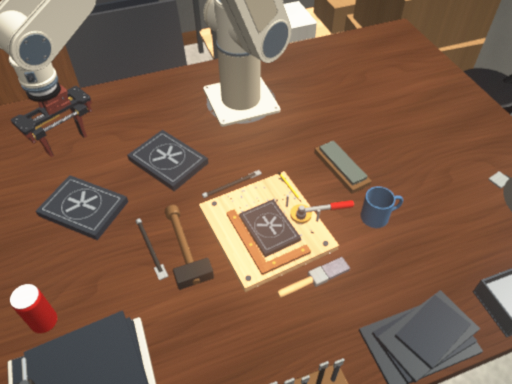

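Top view: the slate-like things are at (251,167) on the board, and at (317,288) and (408,258) on the bench, both larger. The one on the board is the smallest and lies between batten and cam, so it is the one meant. The lever grip is at (180,157) and the pivot at about (218,166). Next I'll measure these and confirm in a crop.

```bash
cat > h.py <<'E'
import cv2,numpy as np
def cam(im):
    R=cv2.Rodrigues(im["rvec"])[0];return R,np.asarray(im["tvec"]).ravel()
def ray(im,uv,z):
    R,t=cam(im);uv=np.atleast_2d(np.float64(uv))
    d=np.c_[uv,np.ones(len(uv))]@np.linalg.inv(im["mtx"]).T@R
    c=-R.T@t
    return c+d*((z-c[2])/d[:,2])[:,None]
def proj(im,p): return cv2.projectPoints(np.float64(p).reshape(-1,1,3),im["rvec"],np.float64(im["tvec"]),im["mtx"],None)[0].reshape(-1,2)
def biggest(m):
    c=cv2.findContours(m.astype(np.uint8),cv2.RETR_EXTERNAL,cv2.CHAIN_APPROX_NONE)[0]
    return max(c,key=cv2.contourArea)
def board_xy(B,p):  # B=(x,y,yaw) -> world xy of board-frame points
    c,s=np.cos(B[2]),np.sin(B[2]);p=np.atleast_2d(p)[:,:2]
    return p@np.array([[c,s],[-s,c]])+B[:2]
def to_board(B,w):
    c,s=np.cos(B[2]),np.sin(B[2]);return (np.atleast_2d(w)[:,:2]-B[:2])@np.array([[c,-s],[s,c]])
def rect(im,m,z):
    """rectangle fit in world plane: centre, yaw (mod 90), size"""
    P=ray(im,biggest(m)[:,0,:],z)[:,:2].astype(np.float32)
    (cx,cy),(w,h),a=cv2.minAreaRect(P)
    a=(a+45)%90-45
    return cx,cy,np.radians(a),w,h
def measure(im,name="top"):
    hsv=cv2.cvtColor(im["img"],cv2.COLOR_RGB2HSV);H,S,V=[hsv[...,i].astype(int) for i in range(3)]
    out={}
    wood=((H>10)&(H<28)&(S>50)&(V>170)).astype(np.uint8)
    wood=cv2.morphologyEx(wood,cv2.MORPH_OPEN,np.ones((3,3)))
    out["board"]=rect(im,wood,24)
    bm=cv2.fillConvexPoly(np.zeros(wood.shape,np.uint8),cv2.convexHull(biggest(wood)),1)
    bm=cv2.erode(bm,np.ones((9,9)))
    dark=((V<110)&(S<110)&(bm>0)).astype(np.uint8)
    dark=cv2.morphologyEx(cv2.morphologyEx(dark,cv2.MORPH_CLOSE,np.ones((5,5))),cv2.MORPH_OPEN,np.ones((9,9)))
    out["slate"]=rect(im,dark,42)
    red=(((H<6)|(H>174))&(S>170)&(V>120)).astype(np.uint8)
    n,l,st,ce=cv2.connectedComponentsWithStats(red)
    out["reds"]=[(ce[i].round(1),st[i,4],ray(im,ce[i],64)[0].round(1)) for i in range(1,n) if st[i,4]>15]
    return out
E
python3 - <<'E'
from h import *;import pickle
d=pickle.load(open("d0.pkl","rb"))
for n in d:
    m=measure(d[n])
    for k in m: print(n,k,np.round(m[k],3) if k!="reds" else m[k])
im=d["top"];B=measure(im)["board"][:3]
v=cv2.cvtColor(im["img"],cv2.COLOR_RGB2BGR);s=5;x0,y0=160,110
v=cv2.resize(v[y0:y0+120,x0:x0+150],None,fx=s,fy=s,interpolation=cv2.INTER_CUBIC)
for p in [(-150,-140,24),(150,-140,24),(150,140,24),(-150,140,24),(115,-13.5,38),(29.5,-60,38),(-28,80,72),(55,130,72),(30,91,78)]:
    w=np.r_[board_xy(B,p)[0],p[2]];u=(proj(im,w)[0]-[x0,y0]+.5)*s
    cv2.drawMarker(v,tuple(int(a) for a in u),(255,0,255),0,14,1)
cv2.imwrite("pics/crop1.png",v)
E
```

```text
top board [ 5.58131e+02 -1.14780e+02  1.11000e-01  3.01732e+02  2.81956e+02]
top slate [ 5.75763e+02 -1.14855e+02  1.40000e-01  1.46336e+02  1.03915e+02]
top reds [(array([445. , 150.7]), np.int32(254), array([ 619.4, -691.2,   64. ])), (array([178.9, 157.6]), np.int32(141), array([600. ,  91.2,  64. ]))]Traceback (most recent call last):
  File "<stdin>", line 4, in <module>
  File "h.py", line 34, in measure
    out["slate"]=rect(im,dark,42)
                 ~~~~^^^^^^^^^^^^
  File "h.py", line 20, in rect
    P=ray(im,biggest(m)[:,0,:],z)[:,:2].astype(np.float32)
             ~~~~~~~^^^
  File "h.py", line 12, in biggest
    return max(c,key=cv2.contourArea)
ValueError: max() iterable argument is empty
```

```bash
python3 - <<'E'
from h import *;import pickle
d=pickle.load(open("d0.pkl","rb"))
im=d["top"];m=measure(im);B=np.array(m["board"][:3])
pv=board_xy(B,(30,91))[0];g=m["reds"][1][2][:2]
print("pivot",pv,"grip dist",np.linalg.norm(g-pv),"joint",np.arctan2(*(g-pv)[::-1])-B[2]-1.222)
print("slate in board",to_board(B,m["slate"][:2]),m["slate"][2]-B[2])
v=cv2.cvtColor(im["img"],cv2.COLOR_RGB2BGR);s=5;x0,y0=160,110
v=cv2.resize(v[y0:y0+120,x0:x0+150],None,fx=s,fy=s,interpolation=cv2.INTER_CUBIC)
for p in [(-150,-140,24),(150,-140,24),(150,140,24),(-150,140,24),(115,-13.5,38),(29.5,-60,38),(-28,80,72),(55,130,72),(30,91,78)]:
    w=np.r_[board_xy(B,p)[0],p[2]];u=(proj(im,w)[0]-[x0,y0]+.5)*s
    cv2.drawMarker(v,tuple(int(a) for a in u),(255,0,255),0,14,1)
sc=m["slate"]
q=cv2.boxPoints(((sc[0],sc[1]),(146.3,103.9),np.degrees(sc[2])))
u=(proj(im,np.c_[q,[42]*4])-[x0,y0]+.5)*s
cv2.polylines(v,[u.astype(int)],True,(0,255,0),1)
cv2.imwrite("pics/crop1.png",v)
E
```

```text
pivot [577.90040307 -21.02414395] grip dist 114.37941540707132 joint 0.043729080064091264
slate in board [[17.51588479 -2.02122485]] 0.0296301888077887
```

View pics/crop1.png

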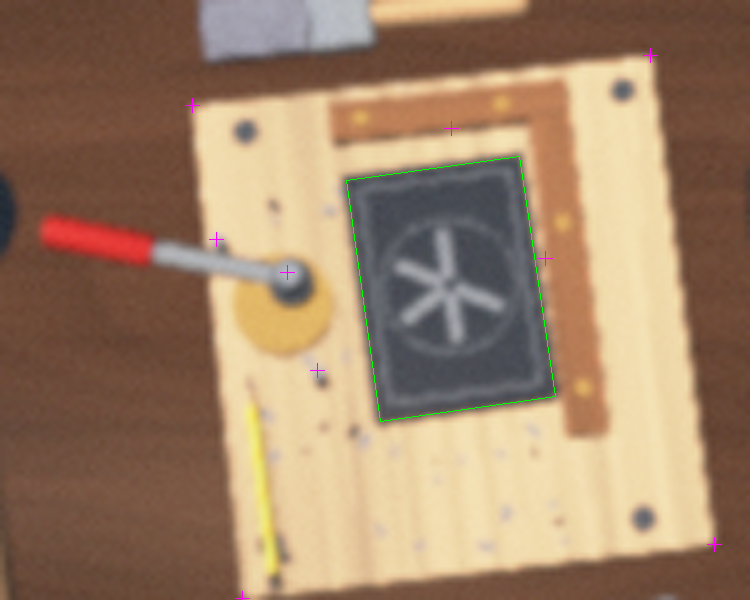

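The crop confirms it: the small dark slate (outlined) lies between batten and cam on the board, and the overlaid board-frame points fall on the end stop, batten, pins and boss. The slate is at board x≈17.5, about 22 mm short. Next I'll work out the tool axes and the clearances.

```bash
cat >> h.py <<'E'
B0=np.array([558.13,-114.78,0.111])
def Rt(o): return cv2.Rodrigues(np.float64(o["orientation"]))[0]
def go(o,tgt,yaw=None):
    """tool-frame cm shift to world target; yaw = wanted world angle of tool y axis; turn about tool x"""
    R=Rt(o);d=(np.array(tgt)-o["ee_pos"]);y=np.arctan2(R[1,1],R[0,1])
    print("tcp",o["ee_pos"].round(1),"yaw_y",round(y,3),"x-axis",R[:,0].round(3),"F",o["ft_force"].round(1),"w",round(o["width"],1),"t",round(o["t"],2),"q6",o["qpos"].round(2))
    print("shift cm (tool)",(R.T@d/10).round(2))
    if yaw is not None:
        a=-(yaw-y); print("turn about tool x",round((a+np.pi/2)%np.pi-np.pi/2,3),"(mod pi)")
        Rd=cv2.Rodrigues(np.array([-1.,0,0]))[0]
E
python3 - <<'E'
from h import *;import pickle
from workcell import ctrl
o=ctrl.get_obs();R=Rt(o);print(R.round(3))
p=board_xy(B0,(-92,-3))[0];print(p)
go(o,[*p,150],B0[2]+np.pi/2)
d=pickle.load(open("d0.pkl","rb"));im=d["top"]
hsv=cv2.cvtColor(im["img"],cv2.COLOR_RGB2HSV);H,S,V=[hsv[...,i].astype(int) for i in range(3)]
mug=((H>95)&(H<120)&(S>110)&(V>60)).astype(np.uint8);mug[:, :100]=0;mug[:,180:]=0
print("mug z88 rect", np.round(rect(im,cv2.morphologyEx(mug,cv2.MORPH_OPEN,np.ones((7,7))),88),1))
print("hone corners z36",ray(im,[(133,187),(157,185),(162,250),(138,252)],36)[:,:2].round())
print("lever tip",ray(im,[(168,156)],64).round())
E
```

```text
[[-0.001  0.433 -0.901]
 [ 0.001 -0.901 -0.433]
 [-1.    -0.001 -0.   ]]
[ 467.02850092 -127.95258004]
tcp [ 270.4 -562.9  191.9] yaw_y -1.123 x-axis [-0.001  0.001 -1.   ] F [-0.6 -0.6 -0.5] w 87.9 t 0.1 q6 [-1.14  0.42  1.63  0.    1.09 -0.02]
shift cm (tool) [  4.23 -30.69 -36.55]
turn about tool x 0.337 (mod pi)
mug z88 rect [617.2 176.1   0.   52.9  51.4]
hone corners z36 [[518. 228.]
 [524. 158.]
 [334. 139.]
 [328. 208.]]
lever tip [[605. 123.  64.]]
```

Call:
apply_moves(
  increments=[
    {"gripper": 0,"delta_pos": [0,0,0],"dr": [0.11,0,0]},
    {"gripper": 0,"delta_pos": [0,0,0],"dr": [0.11,0,0]},
    {"gripper": 0,"delta_pos": [0,0,0],"dr": [0.117,0,0]},
    {"gripper": 0,"delta_pos": [0,-2,-1.2],"dr": [0,0,0]},
    {"gripper": 0,"delta_pos": [0,-3,-1.8],"dr": [0,0,0]},
  ],
)

```text
t: 0.52
ee_pos: [294.2, -511.6, 192.1]
orientation: [2.166, 0.116, -2.166]
ft_force: [1.1, 0.6, -0.2]
width: 57.9
```

Call:
apply_moves(
  increments=[
    {"gripper": 0,"delta_pos": [0,-3,-1.8],"dr": [0,0,0]},
    {"gripper": 0,"delta_pos": [0,-3,-1.8],"dr": [0,0,0]},
    {"gripper": 0,"delta_pos": [0,-3,-1.8],"dr": [0,0,0]},
    {"gripper": 0,"delta_pos": [0,-3,-1.8],"dr": [0,0,0]},
    {"gripper": 0,"delta_pos": [0,-3,-1.8],"dr": [0,0,0]},
  ],
)

```text
t: 0.93
ee_pos: [367.9, -349.6, 192.3]
orientation: [2.164, 0.12, -2.165]
ft_force: [-0.2, 0.7, 0.0]
width: 24.4
```

Call:
apply_moves(
  increments=[
    {"gripper": 0,"delta_pos": [0,-3,-1.8],"dr": [0,0,0]},
    {"gripper": 0,"delta_pos": [0,-3,-1.8],"dr": [0,0,0]},
    {"gripper": 0,"delta_pos": [0,-3,-1.8],"dr": [0,0,0]},
    {"gripper": 0,"delta_pos": [0,-3,-1.8],"dr": [0,0,0]},
    {"gripper": 0,"delta_pos": [0,-3,-1.8],"dr": [0,0,0]},
  ],
)

```text
t: 1.35
ee_pos: [440.8, -190.6, 192.4]
orientation: [2.164, 0.12, -2.165]
ft_force: [1.0, -0.3, -0.5]
width: 0.4
```

```bash
python3 - <<'E'
from h import *
from workcell import ctrl
o=ctrl.get_obs();p=board_xy(B0,(-92,-3))[0]
go(o,[*p,42],B0[2]+np.pi/2)
E
```

```text
tcp [ 440.8 -190.6  192.4] yaw_y -1.46 x-axis [-0.  0. -1.] F [ 1.  -0.3 -0.5] w 0.4 t 1.35 q6 [-0.43  0.21  1.94  0.    0.99  1.03]
shift cm (tool) [15.04 -5.93 -3.3 ]
turn about tool x -0.0 (mod pi)
```

Call:
apply_moves(
  increments=[
    {"gripper": 0,"delta_pos": [1,-3,-1.6],"dr": [0,0,0]},
    {"gripper": 0,"delta_pos": [1,-2,-1.1],"dr": [0,0,0]},
    {"gripper": 0,"delta_pos": [2.4,-0.9,-0.6],"dr": [0,0,0]},
    {"gripper": 0,"delta_pos": [3,0,0],"dr": [0,0,0]},
    {"gripper": 0,"delta_pos": [3,0,0],"dr": [0,0,0]},
  ],
)

```text
t: 1.77
ee_pos: [467.7, -129.1, 88.0]
orientation: [2.165, 0.122, -2.161]
ft_force: [0.8, 0.5, -0.7]
width: 0.4
```

Call:
apply_moves(
  increments=[
    {"gripper": 0,"delta_pos": [2,0,0],"dr": [0,0,0]},
    {"gripper": 0,"delta_pos": [1.5,0,0],"dr": [0,0,0]},
    {"gripper": 0,"delta_pos": [1.0,0,0],"dr": [0,0,0]},
    {"gripper": 0,"delta_pos": [0.5,0,0],"dr": [0,0,0]},
    {"gripper": 0,"delta_pos": [0,0,0],"dr": [0,0,0]},
  ],
)

```text
t: 2.18
ee_pos: [466.4, -129.9, 37.8]
orientation: [2.163, 0.121, -2.166]
ft_force: [-0.3, -0.1, -0.2]
width: 0.2
```

```bash
python3 - <<'E'
from h import *
from workcell import ctrl
o=ctrl.get_obs();print(to_board(B0,o["ee_pos"]))
go(o,[0,0,38],B0[2]+np.pi/2)
im=ctrl.get_image("scene")
v=cv2.cvtColor(im["img"],cv2.COLOR_RGB2BGR)
cv2.imwrite("pics/s2.png",cv2.resize(v[150:300,180:380],None,fx=4,fy=4,interpolation=cv2.INTER_CUBIC))
E
```

```text
[[-92.8241531   -4.85330529]]
tcp [ 466.4 -129.9   37.8] yaw_y -1.46 x-axis [-0.002  0.    -1.   ] F [-0.3 -0.1 -0.2] w 0.2 t 2.18 q6 [-0.3   0.48  2.03  0.    0.64  1.16]
shift cm (tool) [  0.06 -18.06  44.92]
turn about tool x -0.0 (mod pi)
```

View pics/s2.png

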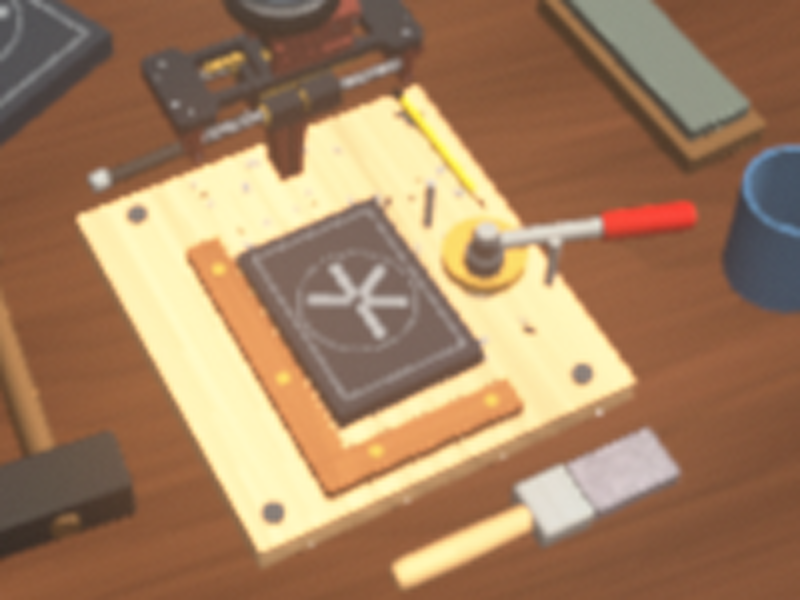

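The shut fingertips (crop 290,165) stand clear in front of the slate's near edge. Now the slow push.

Call:
apply_moves(
  increments=[
    {"gripper": 0,"delta_pos": [0,0,-0.6],"dr": [0,0,0]},
    {"gripper": 0,"delta_pos": [0,0,-0.5],"dr": [0,0,0]},
    {"gripper": 0,"delta_pos": [0,0,-0.4],"dr": [0,0,0]},
    {"gripper": 0,"delta_pos": [0,0,-0.2],"dr": [0,0,0]},
    {"gripper": 0,"delta_pos": [0,0,-0.2],"dr": [0,0,0]},
  ],
)

```text
t: 2.65
ee_pos: [486.6, -127.9, 39.0]
orientation: [2.165, 0.12, -2.163]
ft_force: [0.0, -0.1, -0.9]
width: 0.3
```

Call:
apply_moves(
  increments=[
    {"gripper": 0,"delta_pos": [0,0,-0.2],"dr": [0,0,0]},
    {"gripper": 0,"delta_pos": [0,0,-0.2],"dr": [0,0,0]},
    {"gripper": 0,"delta_pos": [0,0,-0.2],"dr": [0,0,0]},
    {"gripper": 0,"delta_pos": [0,0,-0.2],"dr": [0,0,0]},
    {"gripper": 0,"delta_pos": [0,0,-0.2],"dr": [0,0,0]},
  ],
)

```text
t: 3.07
ee_pos: [495.9, -126.8, 38.6]
orientation: [2.164, 0.12, -2.165]
ft_force: [0.5, -0.3, 0.0]
width: 0.3
```

Call:
apply_moves(
  increments=[
    {"gripper": 0,"delta_pos": [0,0,-0.2],"dr": [0,0,0]},
    {"gripper": 0,"delta_pos": [0,0,-0.2],"dr": [0,0,0]},
    {"gripper": 0,"delta_pos": [0,0,-0.2],"dr": [0,0,0]},
    {"gripper": 0,"delta_pos": [0,0,-0.2],"dr": [0,0,0]},
    {"gripper": 0,"delta_pos": [0,0,-0.2],"dr": [0,0,0]},
  ],
)

```text
t: 3.48
ee_pos: [505.8, -125.6, 38.5]
orientation: [2.164, 0.12, -2.164]
ft_force: [1.2, -0.9, 0.1]
width: 0.3
```

```bash
cat > look.py <<'E'
from h import *
from workcell import ctrl
o=ctrl.get_obs();print("tcp in board",to_board(B0,o["ee_pos"]))
go(o,[0,0,38])
m=measure(ctrl.get_image("top"))
print("board",np.round(m["board"],3),"slate in board",to_board(B0,m["slate"][:2]),m["slate"][2]-B0[2],m["slate"][3:])
E
python3 look.py
```

```text
tcp in board [[-53.16933273  -5.00769686]]
tcp [ 505.8 -125.6   38.5] yaw_y -1.46 x-axis [-0.  0. -1.] F [ 1.2 -0.9  0.1] w 0.3 t 3.48 q6 [-0.27  0.51  1.95  0.    0.68  1.19]
shift cm (tool) [  0.06 -18.08  48.88]Traceback (most recent call last):
  File "look.py", line 5, in <module>
    m=measure(ctrl.get_image("top"))
  File "h.py", line 34, in measure
    out["slate"]=rect(im,dark,42)
                 ~~~~^^^^^^^^^^^^
  File "h.py", line 20, in rect
    P=ray(im,biggest(m)[:,0,:],z)[:,:2].astype(np.float32)
             ~~~~~~~^^^
  File "h.py", line 12, in biggest
    return max(c,key=cv2.contourArea)
ValueError: max() iterable argument is empty
```

Call:
apply_moves(
  increments=[
    {"gripper": 0,"delta_pos": [0,0,-0.2],"dr": [0,0,0]},
    {"gripper": 0,"delta_pos": [0,0,-0.15],"dr": [0,0,0]},
    {"gripper": 0,"delta_pos": [0,0,-0.15],"dr": [0,0,0]},
    {"gripper": 0,"delta_pos": [0,0,-0.15],"dr": [0,0,0]},
    {"gripper": 0,"delta_pos": [0,0,-0.1],"dr": [0,0,0]},
  ],
)

```text
t: 3.95
ee_pos: [513.4, -124.8, 38.6]
orientation: [2.165, 0.12, -2.164]
ft_force: [1.1, 0.6, 0.3]
width: 0.3
```

```bash
python3 - <<'E'
from h import *
from workcell import ctrl
o=ctrl.get_obs();print(to_board(B0,o["ee_pos"]),o["ft_force"],o["moment"])
im=ctrl.get_image("scene")
v=cv2.cvtColor(im["img"],cv2.COLOR_RGB2BGR)
cv2.imwrite("pics/s3.png",cv2.resize(v[170:290,200:340],None,fx=5,fy=5,interpolation=cv2.INTER_CUBIC))
E
```

```text
[[-45.61044644  -5.04650928]] [1.10843409 0.58697518 0.27596213] [ 0.06472576 -0.03674232  0.0474674 ]
```

View pics/s3.png

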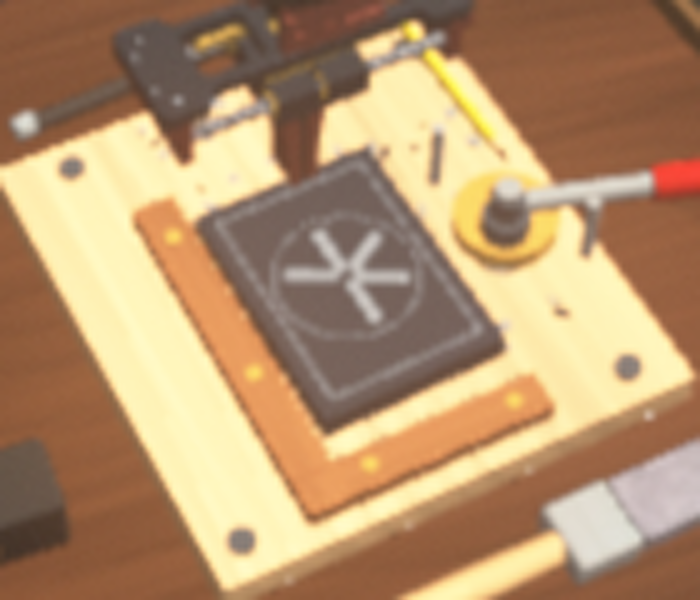

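```bash
cat >> h.py <<'E'
def slate_scene(im,dbg=False):
    P=np.array([(-90,-59),(113,-59),(113,62),(-90,62)])
    roi=cv2.fillConvexPoly(np.zeros(im["img"].shape[:2],np.uint8),proj(im,np.c_[board_xy(B0,P),[42]*4]).round().astype(np.int32),1)
    hsv=cv2.cvtColor(im["img"],cv2.COLOR_RGB2HSV)
    m=((hsv[...,2]<125)&(hsv[...,1]<110)&(roi>0)).astype(np.uint8)
    m=cv2.morphologyEx(cv2.morphologyEx(m,cv2.MORPH_CLOSE,np.ones((5,5))),cv2.MORPH_OPEN,np.ones((11,11)))
    r=rect(im,m,42); return to_board(B0,r[:2])[0].round(1),round(r[2]-B0[2],3),np.round(r[3:],1)
E
python3 - <<'E'
from h import *;import pickle
from workcell import ctrl
d=pickle.load(open("d0.pkl","rb"));print("start",slate_scene(d["scene"]))
im=ctrl.get_image("scene");print("now",slate_scene(im))
R,t=cam(im)
def pts(im):
    z=im["range_z"];v,u=np.mgrid[:384,:512];k=np.linalg.inv(im["mtx"])
    X=np.stack([u,v,np.ones_like(u)],-1)@k.T*z[...,None]
    return (X-t)@R
for nm,i in(("start",d["scene"]),("now",im)):
    p=pts(i);b=to_board(B0,p.reshape(-1,3)).reshape(384,512,2);zz=p[...,2]
    for y in (-40,-25,10,30,45):
        s=(abs(b[...,1]-y)<5)&(b[...,0]>-100)&(b[...,0]<140)&(zz<60)
        o=np.argsort(b[s][:,0]);x=b[s][o,0];h=zz[s][o]
        hi=x[(h>35)&(x<105)];print(nm,y,"slate x",hi.min().round(1) if len(hi) else None,hi.max().round(1) if len(hi) else None)
E
```

```text
start (array([63.3, -9.1]), np.float64(-0.371), array([106.7,  80. ]))
now (array([19.4, -6.8]), np.float64(0.006), array([153.4, 107.4]))
start -40 slate x -59.5 92.7
start -25 slate x -59.0 92.7
start 10 slate x -58.1 91.1
start 30 slate x -60.2 90.2
start 45 slate x -62.2 89.8
now -40 slate x -58.6 92.5
now -25 slate x -58.4 91.8
now 10 slate x -55.7 90.5
now 30 slate x -61.5 89.9
now 45 slate x -59.6 90.7
```

```bash
python3 - <<'E'
from h import *
from workcell import ctrl
im=ctrl.get_image("scene");R,t=cam(im);o=ctrl.get_obs();print(o["ee_pos"],to_board(B0,o["ee_pos"]))
z=im["range_z"];v,u=np.mgrid[:384,:512]
X=np.stack([u,v,np.ones_like(u)],-1)@np.linalg.inv(im["mtx"]).T*z[...,None]
p=(X-t)@R;b=to_board(B0,p.reshape(-1,3)).reshape(384,512,2)
for y in range(-50,35,4):
    s=(abs(b[...,1]-y)<2)&(b[...,0]>-120)&(b[...,0]<-30)&(p[...,2]<75)&(p[...,2]>48)
    if s.any(): print(y,s.sum(),"x",np.percentile(b[s][:,0],[5,50,95]).round(1),"z",p[s][:,2].min().round(1))
print("wrist/board edge check z24:",)
im=ctrl.get_image("wrist");cv2.imwrite("pics/w1.png",cv2.cvtColor(im["img"],cv2.COLOR_RGB2BGR))
E
```

```text
[ 513.18291447 -124.83735745   38.58165652] [[-45.78454883  -5.01657505]]
-14 4 x [-46.4 -38.  -34.9] z 67.8
-10 1 x [-36.1 -36.1 -36.1] z 69.7
-6 2 x [-34.7 -34.5 -34.3] z 70.6
-2 1 x [-34.2 -34.2 -34.2] z 73.2
2 1 x [-35.6 -35.6 -35.6] z 69.5
wrist/board edge check z24:
```

View pics/w1.png

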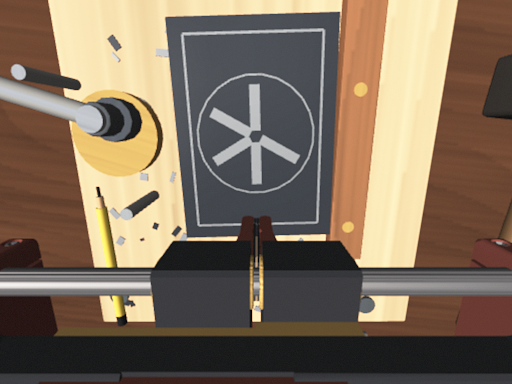

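```bash
python3 - <<'E'
from h import *
from workcell import ctrl
im=ctrl.get_image("scene");R,t=cam(im);o=ctrl.get_obs()
z=im["range_z"];v,u=np.mgrid[:384,:512]
X=np.stack([u,v,np.ones_like(u)],-1)@np.linalg.inv(im["mtx"]).T*z[...,None]
p=(X-t)@R;b=to_board(B0,p.reshape(-1,3)).reshape(384,512,2)
print("tip proj",proj(im,o["ee_pos"]-[0,0,8]),"tcp proj",proj(im,o["ee_pos"]))
for c in (257,260,263):
  for r in range(186,214,2): print(c,r,im["img"][r,c],b[r,c].round(),p[r,c,2].round(1),end=" | ")
  print()
E
```

```text
tip proj [[258.62377161 211.68320063]] tcp proj [[258.62265531 209.93467115]]
257 186 [106  89  79] [-24. -21.] 172.2 | 257 188 [103  88  79] [-19. -23.] 171.3 | 257 190 [96 76 66] [-12. -27.] 172.3 | 257 192 [93 71 57] [-12. -27.] 164.5 | 257 194 [104  72  57] [-12. -27.] 156.8 | 257 196 [118  75  57] [-31. -17.] 122.8 | 257 198 [117  74  56] [-35. -15.] 108.9 | 257 200 [113  73  54] [-36. -15.] 99.6 | 257 202 [112  73  54] [-36. -15.] 91.1 | 257 204 [146 104  75] [-35. -15.] 83.4 | 257 206 [148 116  93] [-34. -16.] 76.0 | 257 208 [143 132 127] [-54.  -6.] 39.2 | 257 210 [119 101  94] [-47. -10.] 40.3 | 257 212 [117  98  91] [-41. -13.] 39.5 | 
260 186 [103  87  80] [-18. -15.] 175.4 | 260 188 [100  82  74] [-14. -17.] 172.6 | 260 190 [93 70 57] [-11. -19.] 169.1 | 260 192 [92 69 56] [-12. -18.] 160.3 | 260 194 [101  71  55] [-35.  -6.] 120.9 | 260 196 [106  71  54] [-36.  -6.] 110.8 | 260 198 [107  72  54] [-37.  -5.] 101.6 | 260 200 [108  72  56] [-35.  -6.] 95.3 | 260 202 [110  74  55] [-38.  -5.] 82.9 | 260 204 [110  74  54] [-35.  -6.] 78.2 | 260 206 [127 105  95] [-56.   4.] 39.8 | 260 208 [126 110 105] [-47.  -0.] 43.2 | 260 210 [115  97  91] [-41.  -3.] 43.6 | 260 212 [116  98  90] [-35.  -6.] 42.1 | 
263 186 [116  98  86] [-21.  -5.] 167.6 | 263 188 [101  81  66] [-12. -10.] 171.5 | 263 190 [93 70 55] [-13.  -9.] 162.0 | 263 192 [113  77  59] [-11. -10.] 157.4 | 263 194 [133  89  66] [-35.   2.] 116.1 | 263 196 [149 106  78] [-34.   2.] 109.3 | 263 198 [180 132  95] [-35.   3.] 98.5 | 263 200 [196 144 103] [-32.   1.] 94.1 | 263 202 [178 130  96] [-36.   4.] 79.8 | 263 204 [124  91  80] [-32.   1.] 77.4 | 263 206 [137 124 119] [-50.  11.] 43.0 | 263 208 [114  97  90] [-44.   8.] 41.6 | 263 210 [116  98  90] [-37.   4.] 42.6 | 263 212 [117 100  93] [-31.   1.] 42.5 |
```

```bash
python3 - <<'E'
from h import *;import pickle
d=pickle.load(open("d0.pkl","rb"));im=d["scene"];R,t=cam(im)
z=im["range_z"];v,u=np.mgrid[:384,:512]
X=np.stack([u,v,np.ones_like(u)],-1)@np.linalg.inv(im["mtx"]).T*z[...,None]
p=(X-t)@R
print("tcp proj",proj(im,[270.4,-562.9,191.9]),"tips",proj(im,[[270.4+.433*s,-562.9-.901*s,184] for s in(-44,44,-50,50)]))
s=(abs(p[...,0]-270)<60)&(abs(p[...,1]+563)<90)&(p[...,2]>120)
h=p[s];print(np.percentile(h[:,2],[0,1,5,10]).round(1))
lo=h[h[:,2]<h[:,2].min()+40];print(lo[::4].round(0)[:20])
rz=ctrl=None
E
```

```text
tcp proj [[ 70.44929644 152.64163494]] tips [[ 85.68126231 146.26435033]
 [ 56.54996947 163.50816369]
 [ 87.59879335 145.12929781]
 [ 54.49242755 164.72609347]]
[220.5 241.9 311.  325.3]
[[ 251. -524.  260.]
 [ 254. -522.  259.]
 [ 260. -520.  260.]
 [ 246. -527.  247.]
 [ 259. -517.  254.]
 [ 250. -526.  247.]
 [ 259. -515.  251.]
 [ 259. -521.  249.]
 [ 246. -528.  236.]
 [ 258. -517.  244.]
 [ 260. -523.  243.]
 [ 257. -514.  238.]
 [ 260. -519.  238.]
 [ 242. -529.  223.]
 [ 260. -517.  234.]
 [ 253. -524.  227.]
 [ 261. -513.  231.]
 [ 259. -515.  226.]
 [ 262. -515.  225.]
 [ 298. -612.  259.]]
```

The depth profile shows a surprise. The fingertips really end near z≈70 mm, about 36 mm higher than the stated tool geometry gives, both here and in the start picture. So they hover over the slate, and the slate has not moved. I'll back off, go lower and check again by depth.

Call:
apply_moves(
  increments=[
    {"gripper": 0,"delta_pos": [0,0,1.0],"dr": [0,0,0]},
    {"gripper": 0,"delta_pos": [0,0,1.2],"dr": [0,0,0]},
    {"gripper": 0,"delta_pos": [0,0,1.2],"dr": [0,0,0]},
    {"gripper": 0,"delta_pos": [0,0,0.6],"dr": [0,0,0]},
    {"gripper": 0,"delta_pos": [0,0,0],"dr": [0,0,0]},
  ],
)

```text
t: 4.62
ee_pos: [470.8, -129.2, 38.4]
orientation: [2.163, 0.12, -2.167]
ft_force: [0.3, 0.1, -0.1]
width: 0.6
```

Call:
apply_moves(
  increments=[
    {"gripper": 0,"delta_pos": [0.7,0,0],"dr": [0,0,0]},
    {"gripper": 0,"delta_pos": [0.7,0,0],"dr": [0,0,0]},
    {"gripper": 0,"delta_pos": [0.6,0,0],"dr": [0,0,0]},
    {"gripper": 0,"delta_pos": [0.5,0,0],"dr": [0,0,0]},
    {"gripper": 0,"delta_pos": [0,0,0],"dr": [0,0,0]},
  ],
)

```text
t: 5.03
ee_pos: [472.8, -129.0, 12.2]
orientation: [2.163, 0.121, -2.167]
ft_force: [-0.9, 0.0, 0.9]
width: 0.4
```

```bash
cat > tip.py <<'E'
from h import *
from workcell import ctrl
import sys
im=ctrl.get_image("scene");R,t=cam(im);o=ctrl.get_obs()
z=im["range_z"];v,u=np.mgrid[:384,:512]
X=np.stack([u,v,np.ones_like(u)],-1)@np.linalg.inv(im["mtx"]).T*z[...,None]
p=(X-t)@R;q=p-o["ee_pos"]
print("tcp",o["ee_pos"].round(1),"board",to_board(B0,o["ee_pos"]).round(1),"F",o["ft_force"].round(1),"t",round(o["t"],2),"w",round(o["width"],1))
s=(np.hypot(q[...,0],q[...,1])<22)&(q[...,2]>-30)&(q[...,2]<90)
for r in range(384):
    k=s[r]
    if k.any(): print(r,k.sum(),"z",p[r][k][:,2].min().round(0),p[r][k][:,2].max().round(0),"bx",np.median(to_board(B0,p[r][k])[:,0]).round(0),"by",to_board(B0,p[r][k])[:,1].min().round(),to_board(B0,p[r][k])[:,1].max().round(),"rgb",np.median(im["img"][r][k],0))
print("slate",slate_scene(im))
E
python3 tip.py
```

```text
tcp [ 473.  -129.    12.6] board [[-86.2  -4.7]] F [-0.2  0.4 -0. ] t 5.08 w 0.0
188 1 z 97.0 97.0 bx -75.0 by 5.0 5.0 rgb [159. 115.  84.]
189 4 z 93.0 101.0 bx -74.0 by -5.0 5.0 rgb [123.  81.  61.]
190 7 z 84.0 100.0 bx -75.0 by -18.0 5.0 rgb [121.  80.  60.]
191 10 z 76.0 98.0 bx -75.0 by -18.0 4.0 rgb [122.5  80.   59.5]
192 10 z 71.0 93.0 bx -76.0 by -20.0 2.0 rgb [123.5  80.5  59.5]
193 10 z 64.0 90.0 bx -75.0 by -18.0 2.0 rgb [124.5  81.   59.5]
194 9 z 65.0 84.0 bx -75.0 by -17.0 2.0 rgb [122.  80.  60.]
195 9 z 60.0 81.0 bx -76.0 by -17.0 2.0 rgb [123.  80.  59.]
196 9 z 55.0 74.0 bx -75.0 by -16.0 1.0 rgb [123.  81.  60.]
197 9 z 53.0 72.0 bx -76.0 by -16.0 1.0 rgb [124.  80.  59.]
198 10 z 28.0 66.0 bx -76.0 by -17.0 14.0 rgb [128.   85.5  62. ]
199 12 z 24.0 64.0 bx -77.0 by -16.0 16.0 rgb [161.5 116.5  82. ]
200 14 z 24.0 62.0 bx -83.0 by -16.0 17.0 rgb [234.  193.5 136. ]
201 14 z 23.0 52.0 bx -81.0 by -18.0 15.0 rgb [249.5 222.  159. ]
202 15 z 21.0 46.0 bx -87.0 by -23.0 14.0 rgb [255. 245. 188.]
203 15 z 21.0 28.0 bx -88.0 by -24.0 12.0 rgb [255. 246. 191.]
204 15 z 21.0 27.0 bx -83.0 by -26.0 10.0 rgb [255. 246. 195.]
205 12 z 24.0 30.0 bx -79.0 by -24.0 4.0 rgb [254.  244.5 191. ]
206 10 z 20.0 29.0 bx -80.0 by -26.0 -1.0 rgb [254.  243.5 185.5]
207 8 z 19.0 30.0 bx -77.0 by -25.0 -9.0 rgb [254.5 243.  186. ]
208 3 z 21.0 26.0 bx -75.0 by -22.0 -19.0 rgb [253. 233. 174.]Traceback (most recent call last):
  File "tip.py", line 13, in <module>
    print("slate",slate_scene(im))
                  ~~~~~~~~~~~^^^^
  File "h.py", line 55, in slate_scene
    r=rect(im,m,42); return to_board(B0,r[:2])[0].round(1),round(r[2]-B0[2],3),np.round(r[3:],1)
  File "h.py", line 20, in rect
    P=ray(im,biggest(m)[:,0,:],z)[:,:2].astype(np.float32)
             ~~~~~~~^^^
  File "h.py", line 12, in biggest
    return max(c,key=cv2.contourArea)
ValueError: max() iterable argument is empty
```

Call:
apply_moves(
  increments=[
    {"gripper": 0,"delta_pos": [0.5,0,0],"dr": [0,0,0]},
    {"gripper": 0,"delta_pos": [0.4,0,0],"dr": [0,0,0]},
    {"gripper": 0,"delta_pos": [0.2,0,0],"dr": [0,0,0]},
    {"gripper": 0,"delta_pos": [0.2,0,0],"dr": [0,0,0]},
    {"gripper": 0,"delta_pos": [0,0,0],"dr": [0,0,0]},
  ],
)

```text
t: 5.5
ee_pos: [473.2, -129.2, 0.2]
orientation: [2.164, 0.12, -2.165]
ft_force: [-0.3, 0.7, 0.4]
width: 0.4
```

```bash
sed -i '/print("slate"/d' tip.py; python3 tip.py
```

```text
tcp [ 4.733e+02 -1.292e+02  4.000e-01] board [[-85.9  -5. ]] F [-0.8 -0.1 -0.4] t 5.55 w 0.7
190 1 z 89.0 89.0 bx -75.0 by 5.0 5.0 rgb [126.  92.  68.]
191 1 z 87.0 87.0 bx -73.0 by 4.0 4.0 rgb [158. 113.  83.]
192 4 z 81.0 86.0 bx -75.0 by -5.0 5.0 rgb [123.   81.   60.5]
193 7 z 69.0 86.0 bx -75.0 by -17.0 5.0 rgb [120.  79.  60.]
194 10 z 67.0 85.0 bx -76.0 by -19.0 5.0 rgb [123.   79.5  58.5]
195 9 z 65.0 78.0 bx -75.0 by -18.0 1.0 rgb [121.  79.  59.]
196 9 z 57.0 76.0 bx -74.0 by -18.0 1.0 rgb [121.  80.  59.]
197 9 z 51.0 72.0 bx -75.0 by -17.0 1.0 rgb [123.  80.  59.]
198 10 z 28.0 64.0 bx -75.0 by -16.0 1.0 rgb [122.  81.  59.]
199 10 z 23.0 60.0 bx -76.0 by -17.0 14.0 rgb [123.5  80.5  59. ]
200 13 z 22.0 55.0 bx -81.0 by -17.0 16.0 rgb [154. 108.  77.]
201 14 z 21.0 52.0 bx -81.0 by -17.0 16.0 rgb [181.5 133.5  95. ]
202 15 z 21.0 53.0 bx -78.0 by -21.0 13.0 rgb [240. 199. 139.]
203 15 z 19.0 44.0 bx -78.0 by -24.0 13.0 rgb [252. 229. 165.]
204 15 z 17.0 42.0 bx -78.0 by -25.0 11.0 rgb [252. 227. 166.]
205 13 z 22.0 37.0 bx -79.0 by -26.0 5.0 rgb [253. 239. 181.]
206 10 z 21.0 29.0 bx -79.0 by -25.0 -3.0 rgb [254. 240. 182.]
207 7 z 19.0 27.0 bx -76.0 by -23.0 -10.0 rgb [254. 240. 180.]
208 3 z 24.0 26.0 bx -73.0 by -23.0 -19.0 rgb [253. 233. 175.]
```

Call:
apply_moves(
  increments=[
    {"gripper": 0,"delta_pos": [0.2,0,-0.3],"dr": [0,0,0]},
    {"gripper": 0,"delta_pos": [0,0,-0.4],"dr": [0,0,0]},
    {"gripper": 0,"delta_pos": [0,0,-0.4],"dr": [0,0,0]},
    {"gripper": 0,"delta_pos": [0,0,-0.2],"dr": [0,0,0]},
    {"gripper": 0,"delta_pos": [0,0,-0.2],"dr": [0,0,0]},
  ],
)

```text
t: 5.97
ee_pos: [487.7, -127.5, -1.5]
orientation: [2.162, 0.121, -2.166]
ft_force: [-5.4, -1.4, 2.8]
width: 0.3
```

Call:
apply_moves(
  increments=[
    {"gripper": 0,"delta_pos": [0,0,-0.2],"dr": [0,0,0]},
    {"gripper": 0,"delta_pos": [0,0,-0.2],"dr": [0,0,0]},
    {"gripper": 0,"delta_pos": [0,0,-0.2],"dr": [0,0,0]},
    {"gripper": 0,"delta_pos": [0,0,-0.2],"dr": [0,0,0]},
    {"gripper": 0,"delta_pos": [0,0,-0.2],"dr": [0,0,0]},
  ],
)

```text
t: 6.38
ee_pos: [496.3, -126.1, -1.7]
orientation: [2.161, 0.121, -2.169]
ft_force: [-5.1, 0.1, 3.8]
width: 0.4
```

```bash
python3 tip.py | head -1
```

```text
tcp [ 497.  -126.1   -1.7] board [[-62.   -4.5]] F [-2.8 -0.1 -1.1] t 6.43 w 0.5
```

Call:
apply_moves(
  increments=[
    {"gripper": 0,"delta_pos": [0,0,-0.2],"dr": [0,0,0]},
    {"gripper": 0,"delta_pos": [0,0,-0.2],"dr": [0,0,0]},
    {"gripper": 0,"delta_pos": [0,0,-0.2],"dr": [0,0,0]},
    {"gripper": 0,"delta_pos": [0,0,-0.2],"dr": [0,0,0]},
    {"gripper": 0,"delta_pos": [0,0,-0.2],"dr": [0,0,0]},
  ],
)

```text
t: 6.85
ee_pos: [508.0, -125.3, -1.7]
orientation: [2.164, 0.12, -2.165]
ft_force: [-2.6, -0.5, -1.2]
width: 0.7
```

Call:
apply_moves(
  increments=[
    {"gripper": 0,"delta_pos": [0,0,-0.1],"dr": [0,0,0]},
    {"gripper": 0,"delta_pos": [0,0,-0.1],"dr": [0,0,0]},
    {"gripper": 0,"delta_pos": [0,0,-0.1],"dr": [0,0,0]},
    {"gripper": 0,"delta_pos": [0,0,-0.1],"dr": [0,0,0]},
    {"gripper": 0,"delta_pos": [0,0,0],"dr": [0,0,0]},
  ],
)

```text
t: 7.27
ee_pos: [508.1, -124.5, -1.9]
orientation: [2.157, 0.122, -2.173]
ft_force: [-13.9, -2.8, 7.4]
width: 0.9
```

```bash
python3 tip.py | head -1
```

```text
tcp [ 508.1 -124.6   -1.9] board [[-50.8  -4.2]] F [-14.5  -2.    8.4] t 7.32 w 0.6
```

```bash
python3 - <<'E'
from h import *
from workcell import ctrl
im=ctrl.get_image("scene")
v=cv2.cvtColor(im["img"],cv2.COLOR_RGB2BGR)
x0,y0=220,195
v=cv2.resize(v[y0:y0+85,x0:x0+110],None,fx=7,fy=7,interpolation=cv2.INTER_CUBIC)
def line(P,z,c):
    u=((proj(im,np.c_[board_xy(B0,P),[z]*len(P)])-[x0,y0]+.5)*7).round().astype(np.int32);cv2.polylines(v,[u],True,c,1)
line([(-35,-60),(115,-60),(115,50),(-35,50)],42,(0,255,0))
cv2.imwrite("pics/s4.png",v)
E
```

```text
(no output)
```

View pics/s4.png

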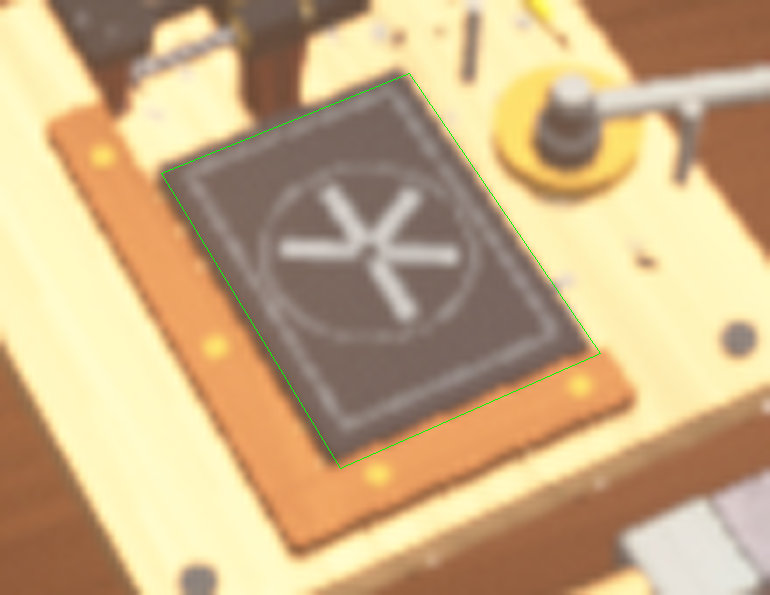

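The slate's front edge (crop 340,465 to 600,355) now lies along the end stop and its outline matches the clamped rectangle to within 1–2 mm, with 14 N on the finger. I'll retreat and rise.

Call:
apply_moves(
  increments=[
    {"gripper": 0,"delta_pos": [0,0,0.8],"dr": [0,0,0]},
    {"gripper": 0,"delta_pos": [0,0,1.2],"dr": [0,0,0]},
    {"gripper": 0,"delta_pos": [0,0,1.5],"dr": [0,0,0]},
    {"gripper": 0,"delta_pos": [-1,0,0],"dr": [0,0,0]},
    {"gripper": 0,"delta_pos": [-2,0,0],"dr": [0,0,0]},
  ],
)

```text
t: 7.78
ee_pos: [475.9, -128.6, 28.0]
orientation: [2.163, 0.12, -2.168]
ft_force: [-0.4, -0.2, 1.1]
width: 0.6
```

Call:
apply_moves(
  increments=[
    {"gripper": 0,"delta_pos": [-3,0,0],"dr": [0,0,0]},
    {"gripper": 0,"delta_pos": [-3,0,0],"dr": [0.08,0,0]},
    {"gripper": 0,"delta_pos": [-2,0,0],"dr": [0.08,0,0]},
    {"gripper": 0,"delta_pos": [0,0,0],"dr": [0.08,0,0]},
    {"gripper": 0,"delta_pos": [0,0,0],"dr": [0.08,0,0]},
  ],
)

```text
t: 8.2
ee_pos: [480.0, -129.4, 111.6]
orientation: [-2.116, 0.227, 2.102]
ft_force: [-0.9, 0.3, -0.0]
width: 0.1
```

```bash
python3 - <<'E'
from h import *
from workcell import ctrl
o=ctrl.get_obs();pv=board_xy(B0,(30,91))[0]
th=1.36;u=np.array([np.cos(th),np.sin(th)]);n=np.array([-u[1],u[0]])
p=pv+100*u-38*n;print(p)
go(o,[*p,14],th-np.pi)
try: print("slate scene",slate_scene(ctrl.get_image("scene")))
except Exception as e: print(e)
E
```

```text
[635.94782579  68.81852686]
tcp [ 480.  -129.4  111.6] yaw_y -1.784 x-axis [ 0.007 -0.002 -1.   ] F [-0.9  0.3 -0. ] w 0.1 t 8.2 q6 [-0.29  0.35  1.97  0.    0.81  1.5 ]
shift cm (tool) [  9.83 -22.68 -10.98]
turn about tool x -0.002 (mod pi)
slate scene (array([42.4, -7.2]), np.float64(0.012), array([136.5, 107.9]))
```

Call:
apply_moves(
  increments=[
    {"gripper": 0,"delta_pos": [0,-1.5,-0.7],"dr": [0,0,0]},
    {"gripper": 0,"delta_pos": [0,-2.7,-1.3],"dr": [0,0,0]},
    {"gripper": 0,"delta_pos": [0,-2.7,-1.3],"dr": [0,0,0]},
    {"gripper": 0,"delta_pos": [0,-2.7,-1.3],"dr": [0,0,0]},
    {"gripper": 0,"delta_pos": [0,-2.7,-1.3],"dr": [0,0,0]},
  ],
)

```text
t: 8.67
ee_pos: [562.3, -19.6, 109.4]
orientation: [-2.114, 0.22, 2.11]
ft_force: [0.3, -0.2, -0.4]
width: -0.1
```

Call:
apply_moves(
  increments=[
    {"gripper": 0,"delta_pos": [0,-2.7,-1.3],"dr": [0,0,0]},
    {"gripper": 0,"delta_pos": [0,-2.7,-1.3],"dr": [0,0,0]},
    {"gripper": 0,"delta_pos": [0,-2.7,-1.3],"dr": [0,0,0]},
    {"gripper": 0,"delta_pos": [0,-2.3,-1.2],"dr": [0,0,0]},
    {"gripper": 0,"delta_pos": [0,0,0],"dr": [0,0,0]},
  ],
)

```text
t: 9.08
ee_pos: [636.0, 74.2, 109.7]
orientation: [-2.118, 0.215, 2.108]
ft_force: [-0.4, -1.6, -0.2]
width: 0.6
```

```bash
cat > st.py <<'E'
from h import *
from workcell import ctrl
o=ctrl.get_obs();pv=board_xy(B0,(30,91))[0]
R=Rt(o);th=(np.arctan2(R[1,1],R[0,1])+np.pi)%(2*np.pi);u=np.array([np.cos(th),np.sin(th)]);n=np.array([-u[1],u[0]])
q=o["ee_pos"][:2]-pv;print("t",round(o["t"],2),"tool th",th.round(3),"joint-equiv",(th-1.333).round(3),"along",(q@u).round(1),"off",(-q@n).round(1),"z",o["ee_pos"][2].round(1),"F",o["ft_force"].round(1),"Fn",(o["ft_force"][:2]@n).round(1))
for nm in("scene","top"):
    im=ctrl.get_image(nm)
    hsv=cv2.cvtColor(im["img"],cv2.COLOR_RGB2HSV);H,S,V=[hsv[...,i].astype(int) for i in range(3)]
    red=(((H<6)|(H>174))&(S>150)&(V>100)).astype(np.uint8)
    k,l,s,ce=cv2.connectedComponentsWithStats(red)
    for i in range(1,k):
        w=ray(im,ce[i],64)[0,:2]-pv
        if s[i,4]>25 and 60<np.hypot(*w)<150: print(nm,"lever",((np.arctan2(w[1],w[0])%(2*np.pi))-1.333).round(3),"r",np.hypot(*w).round(1),s[i,4])
    try: print(nm,"slate",slate_scene(im))
    except Exception: print(nm,"slate hidden")
E
python3 st.py
```

```text
t 9.08 tool th 1.366 joint-equiv 0.033 along 105.0 off 37.6 z 109.7 F [-0.4 -1.6 -0.2] Fn 0.1
scene lever 0.085 r 109.2 151
scene slate (array([37.8, -7.2]), np.float64(0.012), array([147. , 107.9]))
top slate (array([39. , -3.2]), np.float64(0.002), array([149.6, 105.9]))
```

Slate reads x≈38–39 mm, yaw 0.002 from the top view, so it is seated. Now I'll descend beside the grip.

Call:
apply_moves(
  increments=[
    {"gripper": 0,"delta_pos": [2,0,0],"dr": [0,0,0]},
    {"gripper": 0,"delta_pos": [3,0,0],"dr": [0,0,0]},
    {"gripper": 0,"delta_pos": [2.5,0,0],"dr": [0,0,0]},
    {"gripper": 0,"delta_pos": [1.5,0,0],"dr": [0,0,0]},
    {"gripper": 0,"delta_pos": [0.6,0,0],"dr": [0,0,0]},
  ],
)

```text
t: 9.6
ee_pos: [629.5, 69.1, 10.2]
orientation: [-2.107, 0.223, 2.116]
ft_force: [-0.8, -0.8, -0.1]
width: 0.3
```

Call:
apply_moves(
  increments=[
    {"gripper": 0,"delta_pos": [0,0,0.4],"dr": [0,0,0]},
    {"gripper": 0,"delta_pos": [0,0,0.3],"dr": [0,0,0]},
    {"gripper": 0,"delta_pos": [0,0,0.3],"dr": [0,0,0]},
    {"gripper": 0,"delta_pos": [0,0,0.3],"dr": [0,0,0]},
    {"gripper": 0,"delta_pos": [0,0,0.3],"dr": [0,0,0]},
  ],
)

```text
t: 10.02
ee_pos: [616.8, 73.8, 13.8]
orientation: [-2.113, 0.221, 2.109]
ft_force: [0.1, -0.1, 0.3]
width: 0.4
```

```bash
python3 st.py; python3 - <<'E'
from h import *
from workcell import ctrl
im=ctrl.get_image("scene")
v=cv2.cvtColor(im["img"],cv2.COLOR_RGB2BGR)
cv2.imwrite("pics/s5.png",cv2.resize(v[150:260,270:410],None,fx=5,fy=5,interpolation=cv2.INTER_CUBIC))
E
```

```text
t 10.02 tool th 1.362 joint-equiv 0.029 along 100.8 off 18.4 z 13.8 F [ 0.1 -0.1  0.3] Fn -0.1
scene lever 0.041 r 86.3 26
scene slate (array([38., -7.]), np.float64(0.005), array([144.9, 108.1]))
top slate (array([39. , -3.2]), np.float64(0.002), array([149.6, 105.9]))
```

View pics/s5.png

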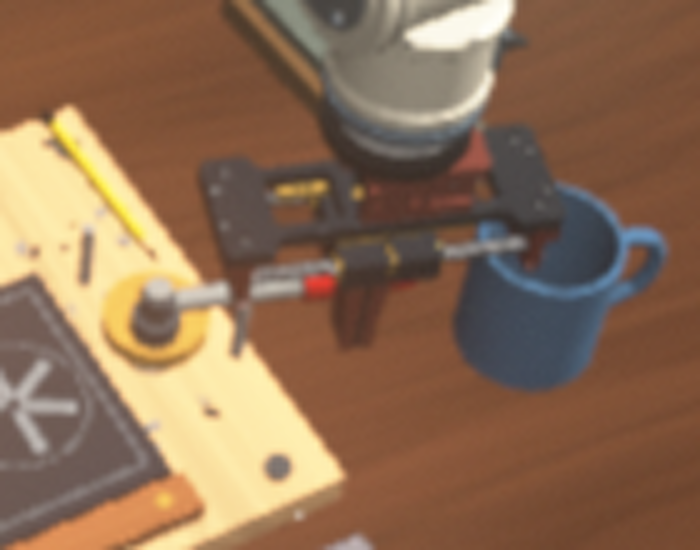

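```bash
python3 - <<'E'
from h import *
from workcell import ctrl
im=ctrl.get_image("scene");R,t=cam(im);o=ctrl.get_obs();T=Rt(o)
z=im["range_z"];v,u=np.mgrid[:384,:512]
X=np.stack([u,v,np.ones_like(u)],-1)@np.linalg.inv(im["mtx"]).T*z[...,None]
p=(X-t)@R;q=(p-o["ee_pos"])@T
# per tool-y band: lowest points (tool x largest) within |tool z|<45
for y in range(-110,111,10):
    s=(abs(q[...,1]-y)<5)&(abs(q[...,2])<60)&(p[...,2]>55)
    if s.any():
        zz=p[s][:,2];tz=q[s][:,2];k=np.argsort(zz)[:6];print(y,list(zip(zz[k].round().astype(int),tz[k].round().astype(int))))
mug=(abs(p[...,0]-613)<60)&(abs(p[...,1]-165)<60)&(p[...,2]>70)&(p[...,2]<100)
hsv=cv2.cvtColor(im["img"],cv2.COLOR_RGB2HSV);mb=mug&(hsv[...,0]>95)&(hsv[...,0]<120)&(hsv[...,1]>100)
print("mug",p[mb].min(0).round(),p[mb].max(0).round())
E
```

```text
-110 [(np.int64(55), np.int64(-27)), (np.int64(55), np.int64(-24)), (np.int64(60), np.int64(-27)), (np.int64(61), np.int64(-26)), (np.int64(61), np.int64(-25)), (np.int64(62), np.int64(-26))]
-100 [(np.int64(55), np.int64(49)), (np.int64(56), np.int64(-23)), (np.int64(57), np.int64(-24)), (np.int64(59), np.int64(47)), (np.int64(59), np.int64(-26)), (np.int64(59), np.int64(-25))]
-90 [(np.int64(56), np.int64(-18)), (np.int64(56), np.int64(49)), (np.int64(57), np.int64(-18)), (np.int64(58), np.int64(45)), (np.int64(59), np.int64(-24)), (np.int64(61), np.int64(-22))]
-80 [(np.int64(56), np.int64(-14)), (np.int64(56), np.int64(-13)), (np.int64(58), np.int64(-7)), (np.int64(58), np.int64(-7)), (np.int64(60), np.int64(-9)), (np.int64(60), np.int64(-13))]
-70 [(np.int64(56), np.int64(-1)), (np.int64(56), np.int64(20)), (np.int64(57), np.int64(26)), (np.int64(57), np.int64(-3)), (np.int64(58), np.int64(4)), (np.int64(58), np.int64(29))]
-60 [(np.int64(135), np.int64(-28)), (np.int64(138), np.int64(-27)), (np.int64(138), np.int64(-20)), (np.int64(139), np.int64(-29)), (np.int64(139), np.int64
[... 2548 characters left out ...]
64(64), np.int64(16)), (np.int64(65), np.int64(18)), (np.int64(66), np.int64(18)), (np.int64(66), np.int64(15))]
90 [(np.int64(57), np.int64(17)), (np.int64(65), np.int64(16)), (np.int64(66), np.int64(12)), (np.int64(66), np.int64(13)), (np.int64(67), np.int64(12)), (np.int64(67), np.int64(22))]
100 [(np.int64(55), np.int64(11)), (np.int64(55), np.int64(8)), (np.int64(56), np.int64(14)), (np.int64(57), np.int64(8)), (np.int64(57), np.int64(11)), (np.int64(58), np.int64(13))]
110 [(np.int64(55), np.int64(14)), (np.int64(56), np.int64(9)), (np.int64(56), np.int64(13)), (np.int64(57), np.int64(8)), (np.int64(57), np.int64(12)), (np.int64(58), np.int64(30))]
mug [641. 178.  86.] [667. 219.  92.]
```

```bash
python3 - <<'E'
from h import *
from workcell import ctrl
im=ctrl.get_image("scene");R,t=cam(im);o=ctrl.get_obs();T=Rt(o)
z=im["range_z"];v,u=np.mgrid[:384,:512]
X=np.stack([u,v,np.ones_like(u)],-1)@np.linalg.inv(im["mtx"]).T*z[...,None]
p=(X-t)@R;q=(p-o["ee_pos"])@T
for c in (317,318,319,376,377,378):
    print(c,[(r,p[r,c,2].round().astype(int),*q[r,c,1:].round().astype(int)) for r in range(192,210,2)])
E
```

```text
317 [(192, np.int64(165), np.int64(76), np.int64(-2)), (194, np.int64(168), np.int64(78), np.int64(-11)), (196, np.int64(165), np.int64(79), np.int64(-15)), (198, np.int64(169), np.int64(81), np.int64(-24)), (200, np.int64(168), np.int64(83), np.int64(-30)), (202, np.int64(162), np.int64(83), np.int64(-32)), (204, np.int64(154), np.int64(82), np.int64(-32)), (206, np.int64(151), np.int64(82), np.int64(-35)), (208, np.int64(140), np.int64(81), np.int64(-34))]
318 [(192, np.int64(172), np.int64(75), np.int64(-8)), (194, np.int64(165), np.int64(75), np.int64(-9)), (196, np.int64(168), np.int64(77), np.int64(-17)), (198, np.int64(166), np.int64(78), np.int64(-23)), (200, np.int64(165), np.int64(79), np.int64(-28)), (202, np.int64(170), np.int64(82), np.int64(-38)), (204, np.int64(159), np.int64(81), np.int64(-36)), (206, np.int64(143), np.int64(78), np.int64(-30)), (208, np.int64(140), np.int64(78), np.int64(-34))]
319 [(192, np.int64(165), np.int64(71), np.int64(-3)), (194, np.int64(162), np.int64(72), np.int64(-7)), (196, np.int64(167), np.int64(75), np.int64(-17)), (198, np.int64(167)
[... 994 characters left out ...]
int64(-76), np.int64(-33)), (202, np.int64(133), np.int64(-78), np.int64(-33)), (204, np.int64(16), np.int64(-127), np.int64(47)), (206, np.int64(9), np.int64(-128), np.int64(45)), (208, np.int64(90), np.int64(-91), np.int64(-21))]
378 [(192, np.int64(166), np.int64(-76), np.int64(-26)), (194, np.int64(167), np.int64(-74), np.int64(-33)), (196, np.int64(161), np.int64(-75), np.int64(-35)), (198, np.int64(153), np.int64(-76), np.int64(-36)), (200, np.int64(146), np.int64(-77), np.int64(-36)), (202, np.int64(26), np.int64(-128), np.int64(46)), (204, np.int64(18), np.int64(-129), np.int64(45)), (206, np.int64(13), np.int64(-129), np.int64(42)), (208, np.int64(89), np.int64(-94), np.int64(-20))]
```

The body clears everything (its lowest point is at z≥120, mug top at 88). The finger is against the grip at (350,300). I'll sweep the lever with arc steps, turning the tool with it.

Call:
apply_moves(
  increments=[
    {"gripper": 0,"delta_pos": [0,-0.03,0.2],"dr": [-0.02,0,0]},
    {"gripper": 0,"delta_pos": [0,-0.05,0.3],"dr": [-0.03,0,0]},
    {"gripper": 0,"delta_pos": [0,-0.083,0.5],"dr": [-0.05,0,0]},
    {"gripper": 0,"delta_pos": [0,-0.083,0.5],"dr": [-0.05,0,0]},
    {"gripper": 0,"delta_pos": [0,-0.083,0.5],"dr": [-0.05,0,0]},
  ],
)

```text
t: 10.68
ee_pos: [598.1, 80.0, 12.9]
orientation: [-2.221, 0.006, 2.216]
ft_force: [2.9, 1.6, 0.4]
width: 0.3
```

Call:
apply_moves(
  increments=[
    {"gripper": 0,"delta_pos": [0,-0.083,0.5],"dr": [-0.05,0,0]},
    {"gripper": 0,"delta_pos": [0,-0.083,0.5],"dr": [-0.05,0,0]},
    {"gripper": 0,"delta_pos": [0,-0.083,0.5],"dr": [-0.05,0,0]},
    {"gripper": 0,"delta_pos": [0,-0.083,0.5],"dr": [-0.05,0,0]},
    {"gripper": 0,"delta_pos": [0,-0.083,0.5],"dr": [-0.05,0,0]},
  ],
)

```text
t: 11.1
ee_pos: [572.8, 82.0, 12.9]
orientation: [2.094, 0.257, -2.089]
ft_force: [2.0, 2.5, 0.3]
width: 0.4
```

```bash
python3 st.py
```

```text
t 11.1 tool th 1.815 joint-equiv 0.482 along 101.2 off 20.0 z 12.9 F [2.  2.5 0.3] Fn -2.5
scene slate (array([38.1, -7.2]), np.float64(0.012), array([144.9, 107.9]))
top slate (array([39. , -3.2]), np.float64(0.002), array([149.6, 105.9]))
```

Call:
apply_moves(
  increments=[
    {"gripper": 0,"delta_pos": [0,-0.088,0.5],"dr": [-0.05,0,0]},
    {"gripper": 0,"delta_pos": [0,-0.088,0.5],"dr": [-0.05,0,0]},
    {"gripper": 0,"delta_pos": [0,-0.088,0.5],"dr": [-0.05,0,0]},
    {"gripper": 0,"delta_pos": [0,-0.088,0.5],"dr": [-0.05,0,0]},
    {"gripper": 0,"delta_pos": [0,-0.088,0.5],"dr": [-0.05,0,0]},
  ],
)

```text
t: 11.62
ee_pos: [547.7, 77.6, 12.8]
orientation: [1.948, 0.489, -1.945]
ft_force: [1.6, 3.1, -0.6]
width: 0.9
```

Call:
apply_moves(
  increments=[
    {"gripper": 0,"delta_pos": [0,-0.088,0.5],"dr": [-0.05,0,0]},
    {"gripper": 0,"delta_pos": [0,-0.088,0.5],"dr": [-0.05,0,0]},
    {"gripper": 0,"delta_pos": [0,-0.088,0.5],"dr": [-0.05,0,0]},
    {"gripper": 0,"delta_pos": [0,-0.088,0.5],"dr": [-0.05,0,0]},
    {"gripper": 0,"delta_pos": [0,-0.088,0.5],"dr": [-0.05,0,0]},
  ],
)

```text
t: 12.03
ee_pos: [524.2, 67.3, 12.7]
orientation: [1.789, 0.696, -1.788]
ft_force: [0.6, 3.2, -0.5]
width: 0.1
```

```bash
python3 st.py
```

```text
t 12.03 tool th 2.313 joint-equiv 0.98 along 101.4 off 20.1 z 12.7 F [ 0.6  3.2 -0.5] Fn -2.6
scene slate (array([42.1, -6.5]), np.float64(-0.004), array([136.6, 108.5]))
top slate (array([39. , -3.2]), np.float64(0.0), array([150.3, 105.9]))
```

Call:
apply_moves(
  increments=[
    {"gripper": 0,"delta_pos": [0,-0.088,0.5],"dr": [-0.05,0,0]},
    {"gripper": 0,"delta_pos": [0,-0.088,0.5],"dr": [-0.05,0,0]},
    {"gripper": 0,"delta_pos": [0,-0.088,0.5],"dr": [-0.05,0,0]},
    {"gripper": 0,"delta_pos": [0,-0.088,0.5],"dr": [-0.05,0,0]},
    {"gripper": 0,"delta_pos": [0,-0.088,0.5],"dr": [-0.05,0,0]},
  ],
)

```text
t: 12.55
ee_pos: [504.1, 51.6, 12.6]
orientation: [1.623, 0.877, -1.622]
ft_force: [-1.0, 3.0, 0.1]
width: 0.6
```

Call:
apply_moves(
  increments=[
    {"gripper": 0,"delta_pos": [0,-0.088,0.5],"dr": [-0.05,0,0]},
    {"gripper": 0,"delta_pos": [0,-0.088,0.5],"dr": [-0.05,0,0]},
    {"gripper": 0,"delta_pos": [0,-0.088,0.5],"dr": [-0.05,0,0]},
    {"gripper": 0,"delta_pos": [0,-0.088,0.5],"dr": [-0.05,0,0]},
    {"gripper": 0,"delta_pos": [0,-0.053,0.3],"dr": [-0.03,0,0]},
  ],
)

```text
t: 12.97
ee_pos: [489.2, 33.0, 12.5]
orientation: [1.462, 1.023, -1.463]
ft_force: [-0.9, 3.4, 0.3]
width: 1.1
```

```bash
python3 st.py
```

```text
t 12.97 tool th 2.791 joint-equiv 1.458 along 101.8 off 20.3 z 12.5 F [-0.9  3.4  0.3] Fn -2.9
scene lever 1.491 r 112.1 29
scene slate (array([42.8, -6.4]), np.float64(-0.013), array([135.4, 108.2]))
top slate (array([39.1, -3. ]), np.float64(-0.009), array([149.8, 106.9]))
```

Call:
apply_moves(
  increments=[
    {"gripper": 0,"delta_pos": [0,-0.053,0.3],"dr": [-0.03,0,0]},
    {"gripper": 0,"delta_pos": [0,-0.053,0.3],"dr": [-0.03,0,0]},
    {"gripper": 0,"delta_pos": [0,-0.053,0.3],"dr": [-0.03,0,0]},
    {"gripper": 0,"delta_pos": [0,-0.053,0.3],"dr": [-0.03,0,0]},
    {"gripper": 0,"delta_pos": [0,-0.053,0.3],"dr": [-0.03,0,0]},
  ],
)

```text
t: 13.48
ee_pos: [482.5, 19.7, 12.5]
orientation: [1.356, 1.108, -1.357]
ft_force: [-1.5, 3.6, 0.7]
width: 0.2
```

Call:
apply_moves(
  increments=[
    {"gripper": 0,"delta_pos": [0,-0.053,0.3],"dr": [-0.03,0,0]},
    {"gripper": 0,"delta_pos": [0,-0.053,0.3],"dr": [-0.03,0,0]},
    {"gripper": 0,"delta_pos": [0,-0.053,0.3],"dr": [-0.03,0,0]},
    {"gripper": 0,"delta_pos": [0,-0.035,0.2],"dr": [-0.02,0,0]},
    {"gripper": 0,"delta_pos": [0,-0.035,0.2],"dr": [-0.02,0,0]},
  ],
)

```text
t: 13.9
ee_pos: [478.1, 7.0, 12.4]
orientation: [1.261, 1.176, -1.262]
ft_force: [-2.0, 3.5, 1.1]
width: 0.6
```

```bash
python3 st.py
```

```text
t 13.9 tool th 3.071 joint-equiv 1.738 along 101.5 off 20.9 z 12.4 F [-2.   3.5  1.1] Fn -3.3
scene lever 1.708 r 121.0 104
scene slate (array([49.2,  2.9]), np.float64(-0.472), array([ 98.6, 142.5]))
top slate (array([39.1, -5.6]), np.float64(-0.006), array([149.7, 107. ]))
```

Call:
apply_moves(
  increments=[
    {"gripper": 0,"delta_pos": [0,-0.035,0.2],"dr": [-0.02,0,0]},
    {"gripper": 0,"delta_pos": [0,-0.035,0.2],"dr": [-0.02,0,0]},
    {"gripper": 0,"delta_pos": [0,-0.035,0.2],"dr": [-0.02,0,0]},
    {"gripper": 0,"delta_pos": [0,-0.035,0.2],"dr": [-0.02,0,0]},
    {"gripper": 0,"delta_pos": [0,-0.035,0.2],"dr": [-0.02,0,0]},
  ],
)

```text
t: 14.42
ee_pos: [476.1, -3.3, 12.5]
orientation: [1.185, 1.224, -1.186]
ft_force: [-2.5, 3.5, 0.1]
width: 1.1
```

Call:
apply_moves(
  increments=[
    {"gripper": 0,"delta_pos": [0,-0.02,0.12],"dr": [-0.012,0,0]},
    {"gripper": 0,"delta_pos": [0,-0.02,0.12],"dr": [-0.012,0,0]},
    {"gripper": 0,"delta_pos": [0,-0.02,0.12],"dr": [-0.012,0,0]},
    {"gripper": 0,"delta_pos": [0,-0.02,0.12],"dr": [-0.012,0,0]},
    {"gripper": 0,"delta_pos": [0,0,0],"dr": [0,0,0]},
  ],
)

```text
t: 14.83
ee_pos: [475.4, -8.0, 12.5]
orientation: [1.151, 1.246, -1.151]
ft_force: [-3.0, 3.6, 0.1]
width: 0.3
```

```bash
python3 st.py
```

```text
t 14.83 tool th 3.22 joint-equiv 1.887 along 101.1 off 21.0 z 12.5 F [-3.   3.6  0.1] Fn -3.9
scene lever 1.865 r 119.9 98
scene slate (array([50.7,  2.1]), np.float64(-0.472), array([ 98.4, 139. ]))
top slate (array([39., -6.]), np.float64(-0.036), array([150.3, 108.7]))
```

Call:
apply_moves(
  increments=[
    {"gripper": 0,"delta_pos": [0,-0.02,0.1],"dr": [-0.01,0,0]},
    {"gripper": 0,"delta_pos": [0,-0.02,0.1],"dr": [-0.01,0,0]},
    {"gripper": 0,"delta_pos": [0,-0.02,0.1],"dr": [-0.01,0,0]},
    {"gripper": 0,"delta_pos": [0,0,0.1],"dr": [0,0,0]},
    {"gripper": 0,"delta_pos": [0,0,0],"dr": [0,0,0]},
  ],
)

```text
t: 15.35
ee_pos: [475.2, -11.7, 12.5]
orientation: [1.129, 1.259, -1.129]
ft_force: [-3.5, 4.9, -0.8]
width: 0.4
```

```bash
python3 st.py;  python3 - <<'E'
from h import *
from workcell import ctrl
im=ctrl.get_image("top")
v=cv2.cvtColor(im["img"],cv2.COLOR_RGB2BGR)
x0,y0=185,110
v=cv2.resize(v[y0:y0+120,x0:x0+130],None,fx=5,fy=5,interpolation=cv2.INTER_CUBIC)
P=[(-35,-60),(115,-60),(115,50),(-35,50)]
u=((proj(im,np.c_[board_xy(B0,P),[42]*4])-[x0,y0]+.5)*5).round().astype(np.int32);cv2.polylines(v,[u],True,(0,255,0),1)
cv2.imwrite("pics/t6.png",v)
E
```

```text
t 15.35 tool th 3.25 joint-equiv 1.917 along 101.0 off 20.3 z 12.5 F [-3.5  4.9 -0.8] Fn -5.2
scene lever 1.902 r 120.0 94
scene slate (array([77.4, -9.4]), np.float64(-0.256), array([101.7,  75.9]))
top slate (array([39., -6.]), np.float64(-0.033), array([150.3, 108.5]))
```

View pics/t6.png

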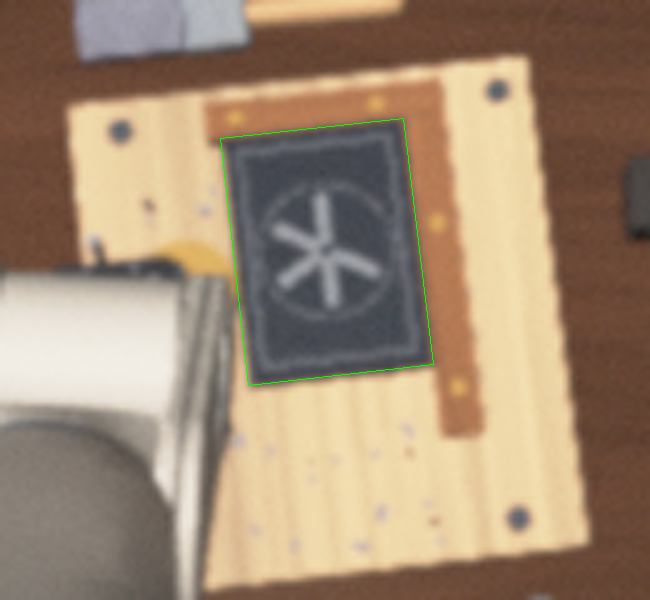

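The slate matches the clamped outline, square in the corner of batten and stop. The lever reads about 1.90. I'll nudge until the pin is felt.

Call:
apply_moves(
  increments=[
    {"gripper": 0,"delta_pos": [0,0,0.1],"dr": [0,0,0]},
    {"gripper": 0,"delta_pos": [0,0,0.1],"dr": [0,0,0]},
    {"gripper": 0,"delta_pos": [0,0,0.1],"dr": [0,0,0]},
    {"gripper": 0,"delta_pos": [0,0,0],"dr": [0,0,0]},
    {"gripper": 0,"delta_pos": [0,0,0],"dr": [0,0,0]},
  ],
)

```text
t: 15.92
ee_pos: [475.2, -14.2, 12.5]
orientation: [1.129, 1.26, -1.13]
ft_force: [-4.3, 10.2, 1.0]
width: 0.4
```

```bash
python3 st.py
```

```text
t 15.92 tool th 3.25 joint-equiv 1.917 along 101.3 off 17.9 z 12.5 F [-4.3 10.2  1. ] Fn -10.6
scene lever 1.923 r 120.3 99
scene slate (array([52.6,  5.6]), np.float64(-0.476), array([ 90.4, 139.2]))
top slate (array([39. , -5.8]), np.float64(-0.076), array([150.9, 111. ]))
```

Call:
apply_moves(
  increments=[
    {"gripper": 0,"delta_pos": [0,0,0.1],"dr": [0,0,0]},
    {"gripper": 0,"delta_pos": [0,0,0.1],"dr": [0,0,0]},
    {"gripper": 0,"delta_pos": [0,0,0],"dr": [0,0,0]},
    {"gripper": 0,"delta_pos": [0,0,0],"dr": [0,0,0]},
    {"gripper": 0,"delta_pos": [0,0,0],"dr": [0,0,0]},
  ],
)

```text
t: 16.43
ee_pos: [475.2, -14.4, 12.5]
orientation: [1.131, 1.261, -1.13]
ft_force: [-4.1, 23.2, 2.3]
width: 0.7
```

Firmly on the pin: 23 N with only 0.2 mm of motion. Now I'll retreat and rise clear.

Call:
apply_moves(
  increments=[
    {"gripper": 0,"delta_pos": [0,0,-0.3],"dr": [0,0,0]},
    {"gripper": 0,"delta_pos": [0,0,-0.6],"dr": [0,0,0]},
    {"gripper": 0,"delta_pos": [0,0,-1.0],"dr": [0,0,0]},
    {"gripper": 0,"delta_pos": [0,0,-1.0],"dr": [0,0,0]},
    {"gripper": 0,"delta_pos": [-1.0,0,0],"dr": [0,0,0]},
  ],
)

```text
t: 16.85
ee_pos: [472.0, 13.2, 21.8]
orientation: [1.127, 1.261, -1.13]
ft_force: [-0.5, -0.0, -0.1]
width: 0.1
```

Call:
apply_moves(
  increments=[
    {"gripper": 0,"delta_pos": [-3,0,0],"dr": [0,0,0]},
    {"gripper": 0,"delta_pos": [-3,0,0],"dr": [0,0,0]},
    {"gripper": 0,"delta_pos": [-3,0,0],"dr": [0,0,0]},
    {"gripper": 0,"delta_pos": [-3,0,0],"dr": [0,0,0]},
    {"gripper": 0,"delta_pos": [-1,0,-2],"dr": [0,0,0]},
  ],
)

```text
t: 17.27
ee_pos: [473.7, 30.5, 157.4]
orientation: [1.133, 1.252, -1.126]
ft_force: [0.8, -1.2, 0.3]
width: 0.3
```

Call:
apply_moves(
  increments=[
    {"gripper": 0,"delta_pos": [0,0,-3.5],"dr": [0,0,0]},
    {"gripper": 0,"delta_pos": [0,0,-3.5],"dr": [0,0,0]},
    {"gripper": 0,"delta_pos": [0,0,-3.5],"dr": [0,0,0]},
    {"gripper": 0,"delta_pos": [0,0,-3],"dr": [0,0,0]},
    {"gripper": 0,"delta_pos": [0,0,0],"dr": [0,0,0]},
  ],
)

```text
t: 17.68
ee_pos: [456.3, 170.1, 153.7]
orientation: [1.128, 1.259, -1.124]
ft_force: [-0.5, -0.6, 0.4]
width: 0.5
```

```bash
python3 st.py;  python3 - <<'E'
from h import *
from workcell import ctrl
for n in("top","scene"):
    cv2.imwrite(f"pics/{n}7.png",cv2.cvtColor(ctrl.get_image(n)["img"],cv2.COLOR_RGB2BGR))
a,b=[cv2.imread(f"pics/{n}7.png") for n in("top","scene")]
cv2.imwrite("pics/f7.png",cv2.resize(np.vstack([a[90:260,110:390],b[130:300,160:440]]),None,fx=1.75,fy=1.75))
E
```

```text
t 17.68 tool th 3.253 joint-equiv 1.92 along 99.5 off 203.5 z 153.7 F [-0.5 -0.6  0.4] Fn 0.6
scene lever 1.929 r 122.4 90
scene slate (array([39.4, -7.3]), np.float64(-0.004), array([142. , 106.8]))
top lever 1.925 r 110.2 85
top slate (array([39. , -5.8]), np.float64(-0.001), array([148.3, 105.2]))
```

View pics/f7.png

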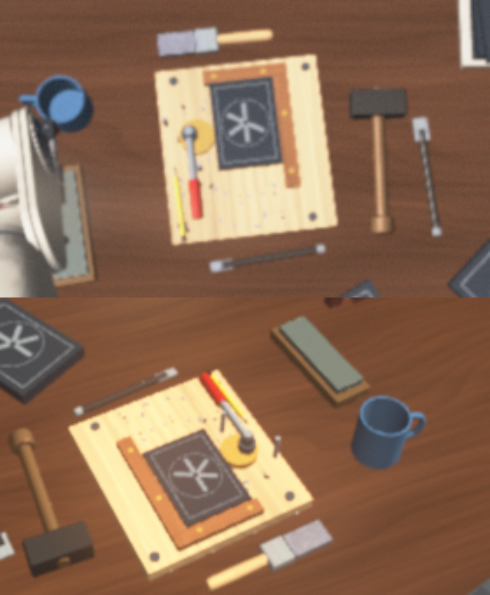

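The lever is home and stays at 1.925 with the finger away. The slate is square in the corner with the cam on it, nothing else has moved, and the robot is clear. I'll hand it in.

```bash
python3 -c "
from workcell import ctrl
print(ctrl.close_job())"
```

```text
the job is handed in; nothing more can be done
None
```

The plaque is clamped and the job is handed in, at about 18 s of the 54 s allowed; no verdict was reported. I pushed the slate against the end stop with the shut fingertips (about 14 N on the finger). Then I swept the lever home along an arc (3–5 N, 23 N at the stop pin) and backed the robot clear.

**Last checks, with the robot touching nothing:**
- **Lever:** it reads 1.925 rad from the top view and 1.929 from the scene view, and stayed there after I let go.
- **Slate:** it sits at x ≈ 39.0, y ≈ -5.8 mm in the board frame, -0.001 rad off square. The scene view gave 39.4 and -7.3 mm, a difference of 1.5 mm in y.
- **Tools and mug:** they look unmoved by eye; I did not measure them.
- **Cam force:** the cam's press on the plaque could not be measured. I infer it from the lever being home and the slate having moved over to the batten.

**What disagreed:**
- **Fingertip height:** depth pictures put the fingertips about 40 mm higher than the stated tool geometry. My first push passed above the slate without touching it, so I lowered the tool and pushed again.
- **Readings while the arm blocked the view:** some slate readings were wrong then (for example, yaw -0.076 rad). I did not use them.

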